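Lock the lamp-arm stud into the microscope's accessory rail

ROBOT

A 6-joint arm with a two-finger parallel gripper is mounted at the origin on the work surface. World frame = base frame: x ahead of the robot, y to its left, z up, the work surface at z = 0. Lengths are in mm, angles in rad, forces in N, time in s.
With the tool pointing down it reaches from about 275 to 1000 mm from the base axis. Payload 8.4 kg.
Tool frame: the origin (TCP) lies midway between the tips of the shut fingers; the grasp point (between the pads) lies 19 mm behind it; z points along the fingers, y is the line along which they close (so a half turn about z gives the same grasp; the last joint's range is limited). The gripper opens to 85 mm and grips with 20 to 120 N. Pads are 22 mm wide; open, the fingers measure 114 mm over their backs; the gripper's body (76 mm by 85 mm) begins 54 mm behind the grasp point. The pads swing forward as they close: fully open they stand 13 mm farther back than shut.
Start: joints at [-1.189, 0.353, 1.633, -0, 1.155, -0.002], TCP at [234.028, -579.533, 231.281] pointing down, gripper open.
Joint ranges: [-2.63, 2.63], [-0.92, 2.1], [0.06, 2.66], [-1.3, 4.44], [0, 2.69], [-3.02, 3.02]. Speed limits (rad/s): [2.22, 2.22, 2.79, 3.14, 3.14, 3.14].

INTERFACE

Orientations are given as [roll, pitch, yaw] about the fixed x, y, z axes, in that order (R = Rz(yaw) Ry(pitch) Rx(roll)).
In Python, from rig import r gives the robot as it stands.
- The arm moves only by the shell command python3 -m inch 'ROWS' [OPENING] [FORCE]. ROWS is JSON, a list that holds one entry, the list of rows, each a list of 6 numbers: the shift along the tool's x, y, z scaled (see below), then the turn, a rotation vector about the tool's x, y, z scaled (see below). In form: [[[tx, ty, tz, wx, wy, wz], ...]]. A call has 1 to 8 rows; each row is the pose to reach, as a shift and turn from the pose commanded when the call began, along the tool's axes at that moment, turning the shorter way round; what a row does not reach only later rows make up. The controller multiplies each number of a shift by 20 cm and each number of a turn by pi rad. A row lasts 1/12 s, in which the tool goes at most 41.7 mm and 7.16 degrees, less where a joint would pass 70% of its speed; a pose out of reach is approached as far as the arm can. A call with a number of a shift or a turn outside -1 to 1 is refused whole. A call with a gripper value outside its range is refused whole. OPENING is the gripper's target within -1 to 1 (fully open at 1, half-way at 0, shut at -1), set as the call begins (- or left out, the last holds). The fingers move at their own pace and stop on an object; FORCE is the grip in N (left out, the last holds). Time passes only in rows, so rows that repeat a pose let the fingers close. It gives the time, the measured TCP pose, the force, the opening and the grip force at its end, in the units of the state.
- r.sense(): the state, without advancing time (a new reading comes with each control period).
- r.grab_frame(name): name is "side" or "top"; returns the picture (480x640x3 uint8, red, green, blue); there is no depth.
- r.camera_info(name): a dict with "K" (3x3 intrinsics, pixels), "rvec" (rotation vector, rad) and "tvec" (3), from world to camera coordinates, as OpenCV has them. Camera axes: x right, y down, z forward; pixel columns grow to the right and rows downward; lengths in mm; the calibration is good to about 2 mm. A picture is of the moment at which its call begins. camera_info takes no time and is no camera call.
- r.sign_off(): hands the job in; it is judged then, once.
The state is a dict: "clock": time; "qpos": joint angles; "qvel": joint speeds; "joint_efforts": joint torques, N m; "eef_pos": TCP position; "tcp_rot": TCP orientation; "contact_force": force on the tool from outside, world axes, zero at the start; "wrist_torque": the same for the moment, N m; "opening": opening from 0.0 (shut) to 1.0 (fully open); "grasp_force": force on a finger pad.
Only numpy, scipy, OpenCV 4.12 (cv2) and the standard library are available. Lean on these libraries where they do the work, as an engineer would, in place of code of your own. Each camera call takes 0.05 s, during which the arm holds its last target. There are 200 camera calls.

TASK

Take the blue-winged stud out of the grey rest and drop its head into the slot of the accessory rail, wings along the slot. Slide it gently towards the all-metal end until it has pushed the spring plunger inside fully back, turn it a quarter turn so that its head locks crosswise under the lips, and let go, leaving it standing in the rail. Never force the stud against the rail, and leave the other things on the bench where they are.

Things in the scene. Friction and masses are not known exactly. Their poses are not given: they have to be found in the camera images.
- stud: clamp stud, 65 mm tall, 220 g, head down in a socket of the rest. Origin: underside of its head, z up, x along head and wings. From below: hammer head 24 (x) x 10 (y) x 8 mm, corners eased (it turns in a 24.6 mm circle); shank 10 mm thick to z = 18.5; collar 32 mm wide, z = 18.5 to 23.5; blue wing grip. Half a turn about z makes no difference.
- stud_grip (a point): middle of the stud's blue wing grip, 40.5 mm above the stud's origin; the grip is 36 (x) x 14 (y) mm and runs from z = 23.5 to 57.5 mm of the stud, with an 8 mm brass pin, 8 mm tall, on top. Pinch it across the 14 mm, fingertips clear of the collar.
- rail: fixed aluminium accessory rail, 300 (x) x 60 (y) x 26 (z) mm. Origin: centre of its underside; x along the slot, towards the bare-metal end; the -x end is painted blue. Slot open on top from x = -85 to +80 mm, at y = 0, 13 mm wide between lips (z = 18 to 26) whose upper 4 mm are bevelled out to 21 mm. Contact force between stud and rail (plunger included) must stay below 25 N.
- drop_point (a point): on the slot's centre line, level with the top of the lips, 50 mm from the rail's middle towards the blue end: a good place to drop the stud in. Channel floor 20 mm below. The stud hangs by its collar on the lips, its origin 18.5 mm below this level. Under the lips the channel is as narrow as the slot: a stud set lengthwise slides, but turns only some 10 degrees.
- lock_span (a point): top of the slot at rail x = +30 mm. The middle of a hidden lock pocket lies up to 30 mm either side of it along x (not measured). A spring plunger's face stands 6 mm short of that middle. Pushed to +x by the head's end it yields 20.5 mm, 2 N rising to 6 N, then stops firmly; only in the last 2 to 3 mm can the stud turn, either way. Then it drives the stud 8 to 10 mm back and holds it.
- rest: the fixed grey stud rest, 150 (x) x 60 (y) x 28 (z) mm, with two sockets at x = -37 and +37 mm, each 28 (x) x 14 (y) mm. Origin: centre of its underside. Studs hang in the sockets by their collars, underside of the head 9.5 mm above the bench.
- spare: another stud with a round white knob (30 mm wide, top 49.5 mm above its origin) in the other socket; not to be used. Origin: centre of its underside.
- slidebox: blue slide box, 85 x 170 x 35 mm; origin: centre of its underside
- dish: glass dish with lid, 94 mm wide, 17 mm tall; origin: centre of its underside
- objective: steel objective lens standing upright, 28 mm wide, 42 mm tall; origin: centre of its underside
- oil: amber oil bottle, 32 mm wide, 75 mm tall; origin: centre of its underside
- beaker: glass beaker, 70 mm wide, 90 mm tall; origin: centre of its underside
- lensbrush: lens brush lying flat, 160 mm long; origin: centre of its underside

How it is judged:
By the outcome, as a careful person would: the job done as asked, in the order asked, and still so for the second after the job is handed in, with the robot touching nothing.
It also fails if it takes over 64 s, if anything falls off the work surface, if the arm or the gripper's body presses on something with over 40 N, if the wrist force passes 120 N, or if a joint passes its speed limit or range.

## Working session

There is one attempt and no reset: what is moved stays moved. The work goes in short steps, Python scripts to look and compute and a shell command to move; the robot and the scene stay as the last step left them, time stands still between calls to the robot, and variables do not carry over. Pictures are saved under pics/ and viewed, at most 10 in all, crops included, and the job is handed in when it is done.

```bash
mkdir -p pics; ls
python3 - <<'E'
from rig import r
import cv2
for n in("side","top"):
    im=r.grab_frame(n); cv2.imwrite(f"pics/{n}0.png",im[:,:,::-1]); c=r.camera_info(n); print(n,c)
print(r.sense())
E
```

```text
pics
side {'K': array([[569.03189257,   0.        , 314.77374177],
       [  0.        , 569.03189257, 245.01499008],
       [  0.        ,   0.        ,   1.        ]]), 'rvec': array([ 2.14439665, -0.04879114,  0.04013797]), 'tvec': array([-556.30845531,  102.31405349, 1074.36363475])}
top {'K': array([[513.63449144,   0.        , 317.32615038],
       [  0.        , 513.63449144, 232.29907656],
       [  0.        ,   0.        ,   1.        ]]), 'rvec': array([ 2.13022073, -2.18668273,  0.1462648 ]), 'tvec': array([ 47.56552233, 568.09615983, 993.73763705])}
{'clock': 0.1, 'qpos': array([-1.18937327e+00,  3.53599206e-01,  1.63405921e+00,  1.76242823e-05,
        1.15520105e+00, -2.38739214e-03]), 'qvel': array([ 1.84344967e-04, -2.18081006e-03, -1.89390659e-03, -4.70199256e-04,
       -7.40322645e-05,  7.09667620e-04]), 'joint_efforts': array([ 3.92446573e-04, -6.06357551e+01, -3.42821395e+01, -2.87084174e-05,
        3.86203435e-03, -2.75781855e-05]), 'eef_pos': array([ 233.88808165, -579.12486926,  230.62430441]), 'tcp_rot': array([-3.14032589e+00, -1.91393250e-05,  3.83803311e-01]), 'contact_force': array([ 0.17178853, -0.02331917, -0.09133995]), 'wrist_torque': array([-0.00056773,  0.06476674, -0.01836129]), 'grasp_force': 0.0, 'opening': 0.9979423125773442}
```

View pics/top0.png

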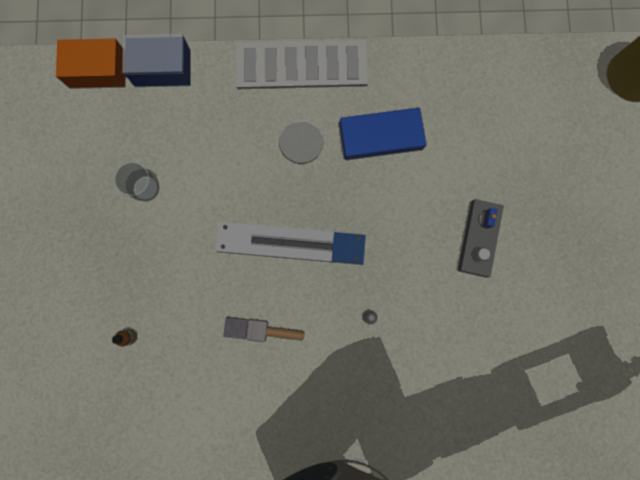

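View pics/side0.png

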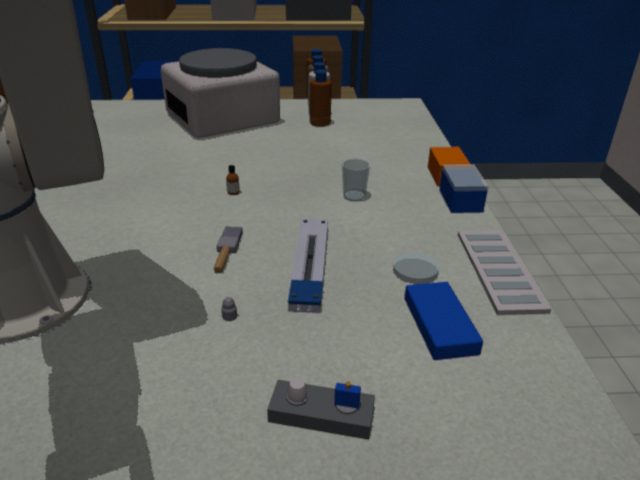

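Top view: the rail runs from (217,240) to its blue end at (365,248). The rest is at (481,238), with the blue stud at (489,217) and the spare at (483,255). The side view agrees: stud at (348,396), rail blue end at (306,292). Next I'll take measurements.

```bash
cat > h.py <<'E'
import cv2, numpy as np
from rig import r
def cam(n):
    c=r.camera_info(n); R=cv2.Rodrigues(c["rvec"])[0]; return c["K"],R,c["tvec"]
def ray(n,uv):
    K,R,t=cam(n); d=R.T@np.linalg.solve(K,[uv[0],uv[1],1.]); return -R.T@t,d
def onz(n,uv,z):
    o,d=ray(n,uv); return o+d*(z-o[2])/d[2]
def two(a,b):
    A=[];B=[]
    for n,uv in(("top",a),("side",b)):
        o,d=ray(n,uv); d=d/np.linalg.norm(d); P=np.eye(3)-np.outer(d,d); A.append(P);B.append(P@o)
    x=np.linalg.lstsq(np.vstack(A),np.hstack(B),rcond=None)[0]
    return x,[np.linalg.norm(P@x-b) for P,b in zip(A,B)]
def proj(n,p):
    c=r.camera_info(n); return cv2.projectPoints(np.float64(p).reshape(-1,3),c["rvec"],c["tvec"],c["K"],None)[0].reshape(-1,2)
def blobs(m,box,k=3,amin=20):
    x0,y0,x1,y1=box; mm=np.zeros_like(m); mm[y0:y1,x0:x1]=m[y0:y1,x0:x1]
    cs=cv2.findContours(mm,cv2.RETR_EXTERNAL,cv2.CHAIN_APPROX_NONE)[0]
    return sorted([c for c in cs if cv2.contourArea(c)>amin],key=cv2.contourArea)[::-1][:k]
E
python3 - <<'E'
from h import *
t=cv2.imread("pics/top0.png"); s=cv2.imread("pics/side0.png")
hsv=cv2.cvtColor(t,cv2.COLOR_BGR2HSV);hs=cv2.cvtColor(s,cv2.COLOR_BGR2HSV)
blue=cv2.inRange(hsv,(105,120,50),(130,255,255)); bs=cv2.inRange(hs,(105,120,50),(130,255,255))
for c in blobs(blue,(470,195,505,240)): print("wing top",cv2.minAreaRect(c),cv2.boundingRect(c))
for c in blobs(bs,(320,375,375,415)): print("wing side",cv2.minAreaRect(c),cv2.boundingRect(c))
for c in blobs(blue,(325,225,375,270)): print("blue end",cv2.boxPoints(cv2.minAreaRect(c)).round(1).tolist())
V=hsv[:,:,2]; print("V rest",V[238,470:505],"V rail col 235",V[220:262,235],"col 290",V[222:262,290])
big=lambda im,x0,y0,x1,y1,f:cv2.resize(im[y0:y1,x0:x1],None,fx=f,fy=f,interpolation=cv2.INTER_CUBIC)
a=big(t,210,215,375,275,4.8);b=big(t,450,190,515,285,3);c=big(s,255,370,385,440,3)
W=np.zeros((580,800,3),np.uint8);W[:a.shape[0],:a.shape[1]]=a[:,:800];W[290:290+b.shape[0],:b.shape[1]]=b;W[290:290+c.shape[0],210:210+c.shape[1]]=c
cv2.imwrite("pics/m1.png",W)
E
```

```text
wing top ((491.5577392578125, 216.7115478515625), (7.2562971115112305, 17.650453567504883), 11.309932708740234) (487, 208, 10, 18)
wing side ((347.02313232421875, 395.3497009277344), (26.001779556274414, 21.972265243530273), 8.746161460876465) (335, 383, 26, 26)
blue end [[331.6000061035156, 260.3999938964844], [334.0, 232.60000610351562], [364.3999938964844, 235.1999969482422], [361.8999938964844, 263.1000061035156]]
V rest [ 78  79  79  79  79  79  79  78  79  79  79  79  77  78  78  78  77  78
  77  77  78  78  78  78  78  76  78  97 125 126 123 123 124 124 122] V rail col 235 [125 122 122 128 132 133 133 133 133 132 133 133 132 133 133 133 132 133
 133 133 133 133 133 132 133 133 133 133 132 133 134 133 117  96 124 133
 132 130 128 126 127 128] col 290 [122 122 125 127 128 128 131 132 133 132 132 133 133 133 131 123 108  94
  60  56  61  61  60  63  82 107 125 133 133 132 133 133 133 133 132 116
  96 124 133 132]
```

View pics/m1.png

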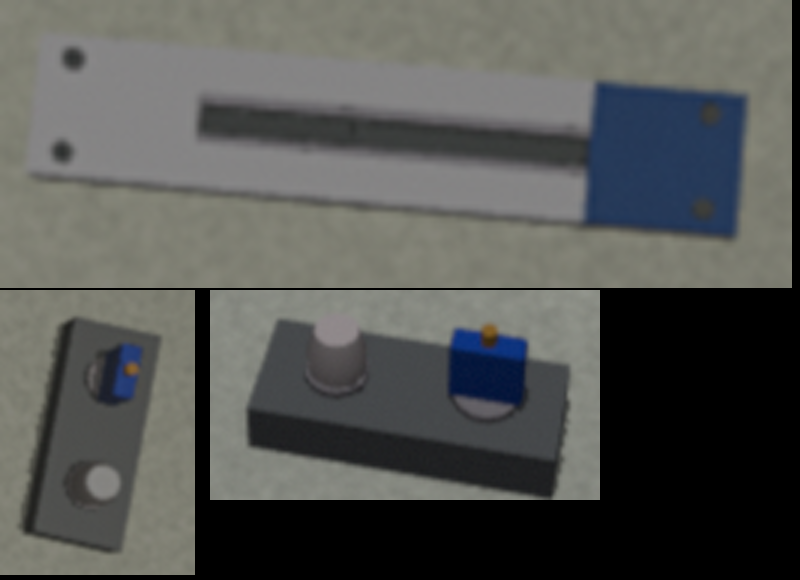

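The slot runs in the crop from (198,118) to the blue edge at (588,150). The wings lie along the rest's long axis, and the brass pin is clear in both views. Now the numbers.

Run:
```python
from h import *
t=cv2.imread("pics/top0.png"); s=cv2.imread("pics/side0.png")
hsv=cv2.cvtColor(t,cv2.COLOR_BGR2HSV); S=hsv[:,:,1].astype(int); V=hsv[:,:,2]
o,_=ray("top",(0,0)); print("cam top",o,"side",ray("side",(0,0))[0])
print("S", S[220:264:2,240], S[240,205:230])
# slot: dark
dk=cv2.inRange(V,0,85); c=blobs(dk,(240,228,334,256))[0]; (cx,cy),wh,a=cv2.minAreaRect(c); print("slot",cx,cy,wh,a)
# slot midline via half level on both sides, z=26
P=[];U=[];L=[]
for u in range(258,328,4):
    p=V[225:265,u].astype(float); i=np.where(p<85)[0]; i=i[i<28]; 
    up=i[0]-1+(p[i[0]-1]-85)/(p[i[0]-1]-p[i[0]]); lo=i[-1]+(85-p[i[-1]])/(p[i[-1]+1]-p[i[-1]])
    U.append(onz("top",(u,225+up),22)[:2]);L.append(onz("top",(u,225+lo),22)[:2])
U=np.array(U);L=np.array(L);M=(U+L)/2
print("width",np.linalg.norm(U-L,axis=1).mean())
vx,vy,x0,y0=cv2.fitLine(M.astype(np.float32),cv2.DIST_L2,0,.01,.01).ravel(); print("slot line",vx,vy,x0,y0,"yaw",np.degrees(np.arctan2(vy,vx)))
hs=cv2.cvtColor(t,cv2.COLOR_BGR2HSV); blue=cv2.inRange(hs,(105,120,50),(130,255,255))
b=cv2.boxPoints(cv2.minAreaRect(blobs(blue,(325,225,375,270))[0]))
for q in b: print("blue corner",onz("top",q,26).round(1))
print("slot end",onz("top",(250.7,239.5),26).round(1))
# rest top face z=28
rest=cv2.inRange(V,68,92)
bgr=t
# pins
for n,im,box in(("top",t,(480,200,505,230)),("side",s,(340,375,357,392))):
    h=cv2.cvtColor(im,cv2.COLOR_BGR2HSV); m=cv2.inRange(h,(5,110,60),(25,255,255)); cc=blobs(m,box,1,1)
    M_=cv2.moments(cc[0]) if cc else None; print(n,"pin",[ (M_["m10"]/M_["m00"],M_["m01"]/M_["m00"],M_["m00"])] if M_ else None)
# rest edges from crop corners (z=28)
for q in((75/3+450,28/3+190),(160/3+450,46/3+190),(119/3+450,259/3+190),(30/3+450,241/3+190)): print("rest",onz("top",q,28).round(1))
for q in((279/3-70+255,30/3+370-290/3+290/3),):pass
```

```text
cam top [ 437.75368876   41.92259239 1057.88677147] side [ 506.02459822 -873.51147537  674.62677909]
S [25 22  2  0  2  2  2  2  0  2  2  2  2  2  4  2  2 18 24 24 24 23] [24 24 22 25 24 25 24 24 26 24 22 10  2  2  2  2  0  2  2  2  2  2  2  2
  2]
slot 292.09747314453125 242.91171264648438 (82.38671875, 7.001830577850342) 5.11731481552124
width 13.957015851422058
slot line 0.112596676 0.9936408 550.9657 84.47233 yaw 83.53497
blue corner [512.7   5.5  26. ]
blue corner [569.1  -1.1  26. ]
blue corner [562.1 -62.5  26. ]
blue corner [505.8 -55.5  26. ]
slot end [559.3 167.6  26. ]
top pin [(493.3939393939394, 215.9393939393939, 5.5)]
side pin [(347.79487179487177, 383.79487179487177, 13.0)]
rest [ 629.8 -291.1   28. ]
rest [ 615.9 -348.1   28. ]
rest [ 472.4 -310.2   28. ]
rest [ 485.9 -251.4   28. ]
```

Run:
```python
from h import *
print(two((493.4,215.9),(347.8,383.8)), onz("top",(493.6,215.9),73), onz("side",(347.8,383.8),71))
# wings yaw: minAreaRect angle in top at z=67
a=np.radians(11.3);d=np.array([-np.sin(a),np.cos(a)])*8
c=np.array([491.56,216.7]); p,q=onz("top",c-d,67),onz("top",c+d,67); print("wing yaw",np.degrees(np.arctan2(*(p-q)[1::-1])))
# rail ends by saturation
t=cv2.imread("pics/top0.png"); S=cv2.cvtColor(t,cv2.COLOR_BGR2HSV)[:,:,1]
m=cv2.inRange(S,0,12); cc=blobs(m,(205,215,340,265),1)[0]; b=cv2.boxPoints(cv2.minAreaRect(cc)); print([onz("top",x,26).round(1).tolist() for x in b])
from scipy.spatial.transform import Rotation as Ro
for y in (0.3838,):print(Ro.from_euler('xyz',[-np.pi,0,y]).as_matrix().round(3))
```

```text
(array([ 587.3044881, -309.4086625,   75.2287298]), [np.float64(0.0985485368659832), np.float64(0.09854853686540345)]) [ 587.73359863 -310.59906106   73.        ] [ 587.77778011 -305.44385458   71.        ]
wing yaw -15.077937321837878
[[537.3, 240.0, 26.0], [598.6, 234.6, 26.0], [572.0, 0.6, 26.0], [510.9, 7.8, 26.0]]
[[ 0.927  0.374 -0.   ]
 [ 0.374 -0.927  0.   ]
 [ 0.    -0.    -1.   ]]
```

Stud measured at (587,-310), yaw -15°. Its pin height and socket position agree with the rest's geometry. The rail's centre is about (551,88), yaw 83.5°, and both ends agree with the 300 mm length. Moving now.

```bash
python3 -m inch '[[[1,-0.275,0.3,0,0,0],[1,-0.275,0.3,0,0,0],[1,-0.275,0.3,0,0,0],[1,-0.275,0.3,0,0,0],[1,-0.275,0.3,0,0,0],[1,-0.275,0.3,0,0,0]]]' 0
python3 -m inch '[[[1,-0.275,0.3,0,0,0.206],[1,-0.275,0.3,0,0,0.206],[1,-0.275,0.3,0,0,0.206],[1,-0.275,0.3,0,0,0.206],[1,-0.275,0.3,0,0,0.206],[1,-0.275,0.3,0,0,0.206],[1,-0.275,0.3,0,0,0.206]]]'
```

```text
clock: 0.6
eef_pos: [401.9, -449.2, 169.0]
tcp_rot: [-3.138, -0.001, 0.386]
contact_force: [-0.8, -0.1, -0.4]
opening: 0.501
grasp_force: 0.0
clock: 1.18
eef_pos: [565.4, -325.2, 109.7]
tcp_rot: [-3.141, 0.002, -0.262]
contact_force: [-0.0, 0.6, -0.1]
opening: 0.495
grasp_force: 0.0
```

```bash
python3 -m inch '[[[0.09,-0.116,0,0,0,0],[0.09,-0.116,0,0,0,0],[0.09,-0.116,0,0,0,0],[0.09,-0.116,0,0,0,0]]]'
python3 - <<'E'
from h import *
ims=[]
s=r.sense();print(s["eef_pos"],s["tcp_rot"])
for n,p in(("top",(587,-310,71)),("side",(587,-310,71))):
    im=r.grab_frame(n)[:,:,::-1]; u=proj(n,p)[0]; x,y=int(u[0]),int(u[1]); x=min(max(x,60),579);y=min(max(y,60),419)
    ims.append(cv2.resize(im[y-60:y+60,x-60:x+60],(400,400),interpolation=cv2.INTER_CUBIC)); print(x-60,y-60)
    print(n,proj(n,s["eef_pos"]))
cv2.imwrite("pics/m2.png",np.hstack(ims))
E
```

```text
clock: 1.52
eef_pos: [586.2, -310.8, 111.3]
tcp_rot: [3.141, 0.001, -0.263]
contact_force: [-0.5, 0.1, -0.1]
opening: 0.5
grasp_force: 0.0
[ 586.19889916 -310.8228918   111.33679118] [ 3.14132397e+00  5.67211880e-04 -2.62767267e-01]
432 156
top [[500.86732076 213.44011345]]
287 326
side [[348.25716256 365.98586142]]
```

View pics/m2.png

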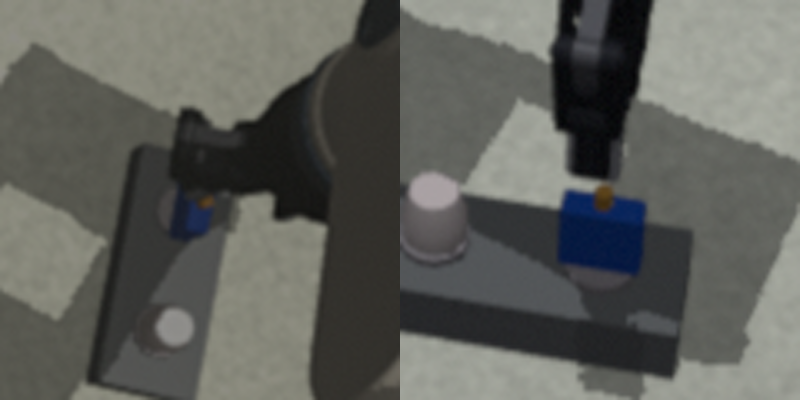

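The fingers straddle the stud: in the side view the finger is centred at x≈597 of the crop and the pin at x≈604, about 3 mm off along the wings, which is harmless. I'll descend and pinch it.

```bash
python3 -m inch '[[[0.007,0,0.15,0,0,0],[0.007,0,0.3,0,0,0],[0.007,0,0.366,0,0,0],[0.007,0,0.366,0,0,0],[0.007,0,0.366,0,0,0]]]'
python3 -m inch '[[[0,0,0,0,0,0],[0,0,0,0,0,0],[0,0,0,0,0,0],[0,0,0,0,0,0],[0,0,0,0,0,0],[0,0,0,0,0,0],[0,0,0,0,0,0],[0,0,0,0,0,0]]]' -1 60
```

```text
clock: 2.03
eef_pos: [587.8, -310.7, 37.9]
tcp_rot: [-3.141, 0.001, -0.264]
contact_force: [0.5, -0.4, 1.8]
opening: 0.499
grasp_force: 0.0
clock: 2.7
eef_pos: [589.7, -310.5, 40.0]
tcp_rot: [3.141, -0.003, -0.263]
contact_force: [-0.2, 3.0, 7.0]
opening: 0.153
grasp_force: 59.8
```

```bash
python3 -m inch '[[[0,0,-0.05,0,0,0],[0,0,-0.1,0,0,0],[0,0,-0.2,0,0,0],[0,0,-0.3,0,0,0],[0,0,-0.3,0,0,0],[0,0,-0.3,0,0,0]]]'
python3 - <<'E'
from h import *
ims=[]
s=r.sense();print(s["eef_pos"],s["tcp_rot"],s["contact_force"])
e=s["eef_pos"]
for n in("top","side"):
    im=r.grab_frame(n)[:,:,::-1]; u=proj(n,e)[0]; x,y=int(u[0]),int(u[1]); x=min(max(x,60),579);y=min(max(y,60),419)
    ims.append(cv2.resize(im[y-60:y+60,x-60:x+60],(400,400),interpolation=cv2.INTER_CUBIC)); print(x-60,y-60)
cv2.imwrite("pics/m3.png",np.hstack(ims))
E
```

```text
clock: 3.2
eef_pos: [589.4, -311.0, 100.0]
tcp_rot: [3.141, -0.003, -0.263]
contact_force: [-0.3, -0.2, -2.1]
opening: 0.156
grasp_force: 58.8
[ 589.41141144 -311.04472867   99.97559455] [ 3.14067821 -0.00315192 -0.26332731] [-0.34780614 -0.24573148 -2.1182919 ]
438 152
290 311
```

View pics/m3.png

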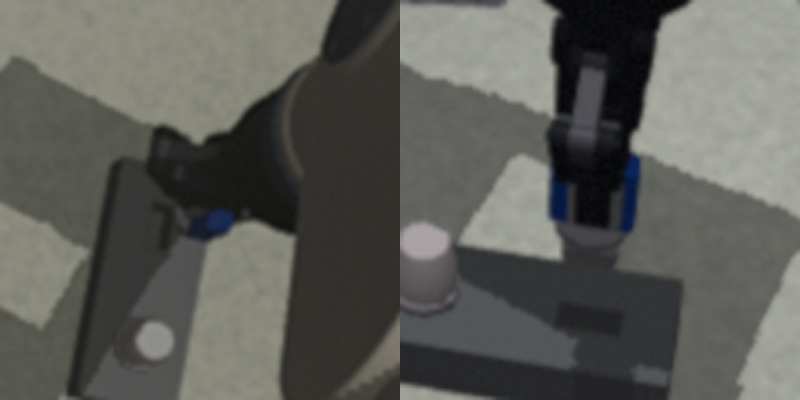

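The stud is held, 2.1 N as expected, with the tips just above the collar and nothing else disturbed. I'll carry it to a point above the drop point, turning it as it goes.

```bash
python3 -m inch '[[[-0.333,-0.814,0,0,0,0],[-0.333,-0.814,0,0,0,0],[-0.333,-0.814,0,0,0,0],[-0.333,-0.814,0,0,0,0],[-0.333,-0.814,0,0,0,0],[-0.333,-0.814,0,0,0,0]]]'
python3 -m inch '[[[-0.333,-0.814,0,0,0,-0.27],[-0.333,-0.814,0,0,0,-0.27],[-0.333,-0.814,0,0,0,-0.27],[-0.333,-0.814,0,0,0,-0.27],[-0.333,-0.814,0,0,0,-0.27],[-0.333,-0.814,0,0,0,-0.27],[-0.333,-0.814,0,0,0,-0.27],[-0.333,-0.814,0,0,0,-0.27]]]'
python3 -m inch '[[[0,0,0,0,0,-0.278],[0,0,0,0,0,-0.278],[0,0,0,0,0,-0.278],[0,0,0,0,0,-0.278],[0,0,0,0,0,-0.278],[0,0,0,0,0,-0.278],[0,0,0,0,0,-0.278],[0,0,0,0,0,-0.278]]]'
python3 -m inch '[[[0,0,0.14,0,0,0],[0,0,0.14,0,0,0],[0,0,0.14,0,0,0],[0,0,0.14,0,0,0]]]'
python3 - <<'E'
from h import *
ims=[]
s=r.sense();e=s["eef_pos"];print(e,s["tcp_rot"],s["contact_force"])
for n in("top","side"):
    im=r.grab_frame(n)[:,:,::-1];cv2.imwrite(f"pics/{n}4.png",im); u=proj(n,e-[0,0,20])[0]; x,y=int(u[0]),int(u[1])
    ims.append(cv2.resize(im[y-60:y+60,x-60:x+60],(400,400),interpolation=cv2.INTER_CUBIC)); print(x-60,y-60)
cv2.imwrite("pics/m4.png",np.hstack(ims))
E
```

```text
clock: 3.8
eef_pos: [565.1, -132.8, 97.0]
tcp_rot: [-3.141, 0.003, -0.26]
contact_force: [0.5, 0.1, -1.7]
opening: 0.15
grasp_force: 59.0
clock: 4.47
eef_pos: [544.8, 38.1, 97.5]
tcp_rot: [-3.142, 0.001, 0.59]
contact_force: [-0.1, 0.0, -1.7]
opening: 0.151
grasp_force: 59.5
clock: 5.13
eef_pos: [544.8, 37.6, 97.6]
tcp_rot: [-3.141, 0.0, 1.459]
contact_force: [0.5, 0.1, -2.7]
opening: 0.151
grasp_force: 59.5
clock: 5.47
eef_pos: [544.7, 38.3, 70.3]
tcp_rot: [-3.141, 0.0, 1.455]
contact_force: [0.9, -0.2, -1.3]
opening: 0.149
grasp_force: 59.4
[544.70761579  38.29918197  70.31635992] [-3.14094650e+00  1.51168676e-04  1.45489340e+00] [ 0.94200444 -0.17986098 -1.32715003]
254 183
247 199
```

View pics/m4.png

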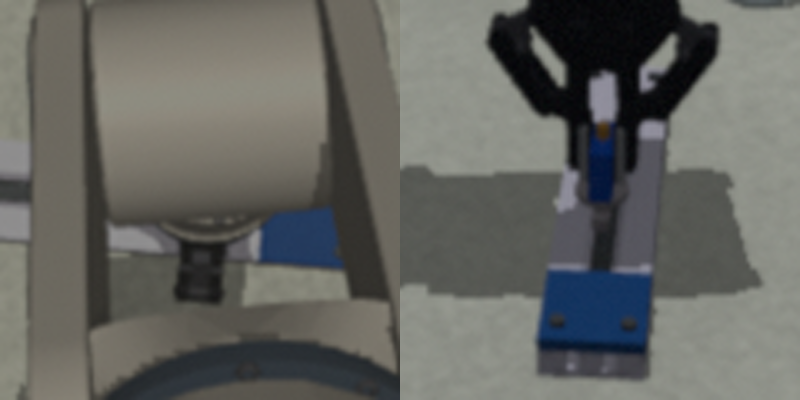

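Side view: the stud hangs over the slot, with the head at crop (603,215) and the slot at (602,255), both near the rail's centre line. I'll measure the lateral offset within this one camera.

Run:
```python
from h import *
s=cv2.imread("pics/side4.png"); s0=cv2.imread("pics/side0.png"); e=np.array([544.7,38.3,70.3])
h=cv2.cvtColor(s,cv2.COLOR_BGR2HSV); bs=cv2.inRange(h,(105,120,40),(130,255,255))
# wing near face at y ~ 38-18=20; solve onto plane along the rail x coordinate = -50-18
ax=np.array([.1126,.9936]); C=np.array([551,88.]); nrm=np.array([ax[1],-ax[0]])
def onplane(uv,rx):
    o,d=ray("side",uv); k=(rx-(o[:2]-C)@ax)/(d[:2]@ax); p=o+k*d; return (p[:2]-C)@nrm,p[2]
c=blobs(bs,(300,225,318,262),1)[0]
rows=range(238,260,3)
for v in rows:
    u=np.where(bs[v,295:322])[0]+295
    if len(u): print(v,u.min(),u.max(),onplane(((u.min()+u.max())/2,v),-68))
V0=cv2.cvtColor(s0,cv2.COLOR_BGR2GRAY).astype(int)
for v in range(240,280,5):  # slot in the empty picture, edges at half level
    p=V0[v,290:330]; g=np.where(p<(p.max()*.62))[0]+290
    if len(g): 
        a=onz("side",(g.min()-.5,v),24);b=onz("side",(g.max()+.5,v),24); f=lambda p:((p[:2]-C)@ax,(p[:2]-C)@nrm)
        print(v,g.min(),g.max(),np.round(f(a),1),np.round(f(b),1))
print("rail blue edges", [ ((np.array(onz("side",q,26)[:2])-C)@nrm).round(1) for q in ()])
print("tcp lat",(e[:2]-C)@nrm,(e[:2]-C)@ax)
g=V0[250:280:5,285:335]; print(g)
```

```text
238 310 310 (np.float64(4.782942618760961), np.float64(111.8477484934092))
241 304 310 (np.float64(-0.7856914454212738), np.float64(104.97016687041446))
244 303 310 (np.float64(-1.707444903034212), np.float64(98.27333275639626))
247 304 310 (np.float64(-0.7541650740054803), np.float64(91.62421716050233))
250 304 310 (np.float64(-0.7382398372184895), np.float64(84.88264178302768))
253 304 310 (np.float64(-0.7222050804495528), np.float64(78.09470369059022))
256 304 310 (np.float64(-0.7060596700250075), np.float64(71.25992296909192))
259 305 309 (np.float64(-0.689802456570556), np.float64(64.37781305785836))
240 309 314 [63.1 -7. ] [64.1  5.7]
245 308 314 [43.3 -7.7] [44.4  7. ]
250 308 313 [24.2 -6.3] [25.2  6.1]
255 307 313 [ 5.5 -7. ] [6.6 7.3]
260 306 312 [-12.8  -7.7] [-11.7   6.4]
265 305 311 [-30.5  -8.4] [-29.5   5.6]
270 305 311 [-47.7  -7. ] [-46.7   6.7]
275 304 310 [-64.6  -7.7] [-63.6   5.9]
rail blue edges []
tcp lat -0.6634599999999544 -50.0913
[[135 137 136 137 136 136 135 137 135 136 136 135 134 133 133 134 133 134
  134 133 117 105  87  61  49  49  50  50  61  96 115 1
[... 413 characters left out ...]
134 133 134 135 135
  136 135 131  99 103 126 134 137 137 136 133 132 133 135]
 [135 134 135 135 138 138 139 139 138 136 136 134 135 137 136 136 135 133
  122 109  83  49  45  49  51  50  58  95 112 128 136 135 135 136 136 136
  136 135 117  94 105 129 137 136 135 134 133 133 132 133]
 [138 139 137 137 140 140 138 138 136 137 136 136 136 136 136 137 135 127
  114 102  63  45  47  50  48  53  78 104 123 134 135 135 135 137 136 137
  137 133  99  90 125 137 135 131 131 132 135 135 135 134]
 [137 137 136 136 135 134 136 136 138 136 136 136 137 135 138 136 131 117
  106  71  48  47  50  49  51  65  98 116 130 137 136 135 137 137 137 136
  135 120  90 106 132 138 138 136 135 134 135 136 135 133]]
```

The stud is at -0.7 and the slot at about -0.4 mm laterally, well inside the bevel. Lowering in steps while watching the force.

```bash
python3 -m inch '[[[0,0,0.05,0,0,0],[0,0,0.08,0,0,0],[0,0,0.08,0,0,0],[0,0,0.08,0,0,0]]]'
python3 -m inch '[[[0,0,0.01,0,0,0],[0,0,0.02,0,0,0],[0,0,0.03,0,0,0],[0,0,0.03,0,0,0]]]'
python3 -m inch '[[[0,0,0.01,0,0,0],[0,0,0.02,0,0,0],[0,0,0.02,0,0,0]]]'
```

```text
clock: 5.9
eef_pos: [544.3, 38.7, 53.6]
tcp_rot: [-3.141, 0.0, 1.458]
contact_force: [-0.4, 0.2, -2.3]
opening: 0.151
grasp_force: 59.5
clock: 6.23
eef_pos: [544.8, 38.7, 47.8]
tcp_rot: [3.141, -0.0, 1.458]
contact_force: [1.1, 0.6, -2.3]
opening: 0.149
grasp_force: 59.5
clock: 6.48
eef_pos: [544.8, 38.6, 43.8]
tcp_rot: [3.141, 0.0, 1.458]
contact_force: [0.9, 0.5, -2.2]
opening: 0.153
grasp_force: 59.5
```

```bash
python3 -m inch '[[[0,0,0.005,0,0,0],[0,0,0.01,0,0,0],[0,0,0.01,0,0,0]]]'; python3 -m inch '[[[0,0,0.005,0,0,0],[0,0,0.01,0,0,0],[0,0,0.01,0,0,0]]]' |grep -E "eef|contact"
python3 -m inch '[[[0,0,0.003,0,0,0],[0,0,0.005,0,0,0],[0,0,0.005,0,0,0]]]' |grep -E "eef|contact"
```

```text
clock: 6.73
eef_pos: [544.8, 38.6, 42.0]
tcp_rot: [3.141, -0.0, 1.458]
contact_force: [2.2, 0.1, -3.0]
opening: 0.15
grasp_force: 59.7
eef_pos: [544.8, 38.6, 40.0]
contact_force: [1.9, 0.1, -2.8]
eef_pos: [544.8, 38.6, 39.0]
contact_force: [1.5, 1.5, -3.0]
```

```bash
for i in 1; do python3 -m inch '[[[0,0,0.003,0,0,0],[0,0,0.005,0,0,0],[0,0,0.005,0,0,0]]]' |grep -E "eef|contact"; done
python3 -m inch '[[[0,0,0.002,0,0,0],[0,0,0.003,0,0,0],[0,0,0.003,0,0,0]]]' |grep -E "eef|contact"
python3 - <<'E'
from h import *
im=r.grab_frame("side")[:,:,::-1]; cv2.imwrite("pics/side5.png",im)
cv2.imwrite("pics/m5.png",cv2.resize(im[215:310,250:370],None,fx=5,fy=5,interpolation=cv2.INTER_CUBIC))
E
```

```text
eef_pos: [544.8, 38.6, 38.1]
contact_force: [1.9, -0.3, -1.4]
eef_pos: [544.8, 38.7, 37.9]
contact_force: [0.1, 0.4, 3.9]
```

View pics/m5.png

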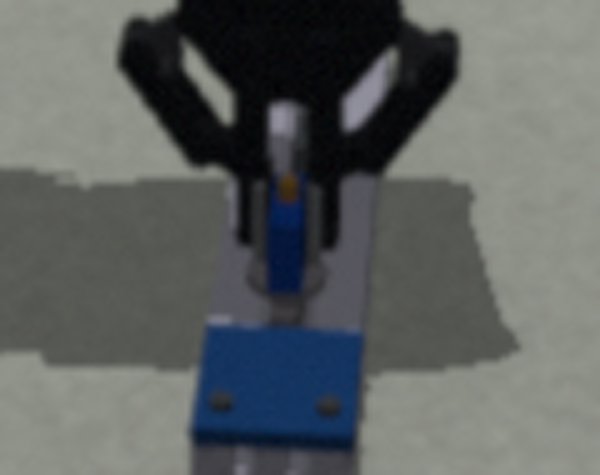

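The collar sat down on the lips at TCP z≈38.0, with a light 6 N touch, and the stud is upright in the slot. I'll lift it 0.7 mm so it glides, then slide it slowly towards the plunger.

```bash
python3 -m inch '[[[0,0,-0.0035,0,0,0],[0,0,-0.0035,0,0,0]]]' |grep -E "eef|contact"
python3 -m inch '[[[0.01,0,0,0,0,0],[0.02,0,0,0,0,0],[0.03,0,0,0,0,0],[0.04,0,0,0,0,0],[0.05,0,0,0,0,0],[0.06,0,0,0,0,0]]]' |grep -E "eef|contact"
python3 -m inch '[[[0.01,0,0,0,0,0],[0.02,0,0,0,0,0],[0.03,0,0,0,0,0],[0.04,0,0,0,0,0],[0.05,0,0,0,0,0],[0.06,0,0,0,0,0]]]' |grep -E "eef|contact"
```

```text
eef_pos: [544.8, 38.6, 38.2]
contact_force: [1.1, -0.4, -0.7]
eef_pos: [546.1, 50.8, 38.2]
contact_force: [3.0, -1.2, -1.5]
eef_pos: [547.5, 62.6, 38.2]
contact_force: [3.2, -2.3, -1.1]
```

```bash
python3 -m inch '[[[0,0.002,-0.001,0,0,0],[0,0.002,-0.001,0,0,0]]]' |grep -E "eef|contact"
python3 -m inch '[[[0.005,0,0,0,0,0],[0.01,0,0,0,0,0],[0.015,0,0,0,0,0],[0.02,0,0,0,0,0],[0.025,0,0,0,0,0],[0.03,0,0,0,0,0]]]' |grep -E "eef|contact"
python3 -m inch '[[[0.005,0,0,0,0,0],[0.01,0,0,0,0,0],[0.015,0,0,0,0,0],[0.02,0,0,0,0,0],[0.025,0,0,0,0,0],[0.03,0,0,0,0,0]]]' |grep -E "eef|contact"
```

```text
eef_pos: [547.6, 62.8, 38.3]
contact_force: [1.5, 0.8, -2.0]
eef_pos: [548.2, 68.5, 38.3]
contact_force: [0.9, -0.4, -1.8]
eef_pos: [548.9, 74.5, 38.3]
contact_force: [0.1, 0.1, -1.2]
```

```bash
for k in 1 2 3; do python3 -m inch '[[[0.005,0,0,0,0,0],[0.01,0,0,0,0,0],[0.015,0,0,0,0,0],[0.02,0,0,0,0,0],[0.025,0,0,0,0,0],[0.03,0,0,0,0,0]]]' |grep -E "eef|contact"; done
```

```text
eef_pos: [549.8, 80.5, 38.4]
contact_force: [0.3, -1.4, -2.3]
eef_pos: [550.4, 86.4, 38.4]
contact_force: [-0.2, 0.1, -1.0]
eef_pos: [551.1, 92.4, 38.4]
contact_force: [-0.6, 0.2, -2.0]
```

```bash
for k in 1 2 3; do python3 -m inch '[[[0.005,0,0,0,0,0],[0.01,0,0,0,0,0],[0.015,0,0,0,0,0],[0.02,0,0,0,0,0],[0.025,0,0,0,0,0],[0.03,0,0,0,0,0]]]' |grep -E "eef|contact"; done
```

```text
eef_pos: [551.8, 98.1, 38.4]
contact_force: [0.4, -2.0, -0.7]
eef_pos: [552.5, 104.2, 38.4]
contact_force: [0.9, -2.6, 0.0]
eef_pos: [553.2, 110.1, 38.4]
contact_force: [0.7, -5.2, -0.5]
```

Plunger contact began around y≈95, so the stop should come at y≈113–118. Fine steps from here.

```bash
for k in 1 2 3; do python3 -m inch '[[[0.0025,0,0,0,0,0],[0.005,0,0,0,0,0],[0.005,0,0,0,0,0]]]' |grep -E "eef|contact"; done
```

```text
eef_pos: [553.2, 111.1, 38.4]
contact_force: [0.8, -4.8, -0.5]
eef_pos: [553.4, 112.1, 38.4]
contact_force: [-0.3, -5.1, 0.0]
eef_pos: [553.4, 113.0, 38.4]
contact_force: [-0.4, -6.1, -1.0]
```

```bash
for k in 1 2 3; do python3 -m inch '[[[0.0025,0,0,0,0,0],[0.004,0,0,0,0,0],[0.004,0,0,0,0,0]]]' |grep -E "eef|contact"; done
```

```text
eef_pos: [553.6, 113.8, 38.4]
contact_force: [1.0, -5.3, -0.1]
eef_pos: [553.7, 114.6, 38.4]
contact_force: [0.6, -4.6, -0.2]
eef_pos: [553.7, 115.3, 38.4]
contact_force: [-0.0, -6.0, -0.0]
```

```bash
for k in 1 2 3; do python3 -m inch '[[[0.0015,0,0,0,0,0],[0.003,0,0,0,0,0],[0.003,0,0,0,0,0]]]' |grep -E "eef|contact"; done
```

```text
eef_pos: [553.8, 115.9, 38.4]
contact_force: [-0.2, -6.2, -0.9]
eef_pos: [553.9, 116.5, 38.4]
contact_force: [-0.0, -5.5, -0.1]
eef_pos: [553.9, 117.1, 38.4]
contact_force: [-0.4, -6.0, -0.1]
```

```bash
for k in 1 2; do python3 -m inch '[[[0.0015,0,0,0,0,0],[0.003,0,0,0,0,0],[0.003,0,0,0,0,0]]]' |grep -E "eef|contact"; done
```

```text
eef_pos: [554.0, 117.4, 38.4]
contact_force: [0.0, -7.5, -0.2]
eef_pos: [554.0, 117.6, 38.4]
contact_force: [0.5, -10.0, 0.4]
```

Firm stop at y≈117.4 (10 N). I'll back off about 1 mm to unload it, then start the quarter turn in small chunks.

```bash
python3 -m inch '[[[-0.004,0,0,0,0,0],[-0.005,0,0,0,0,0],[-0.005,0,0,0,0,0]]]' |grep -E "eef|contact"
python3 -m inch '[[[0,0,0,0,0,-0.03],[0,0,0,0,0,-0.06],[0,0,0,0,0,-0.06]]]'|grep -E "eef|contact|rot"
python3 -c "
from rig import r
s=r.sense();print(s['wrist_torque'],s['qpos'][5])"
```

```text
eef_pos: [553.9, 117.1, 38.4]
contact_force: [-0.1, -6.0, -0.4]
eef_pos: [554.7, 117.3, 38.5]
tcp_rot: [3.14, 0.0, 1.653]
contact_force: [2.2, -6.5, -1.9]
[-1.27191163 -0.3985866  -0.02678321] 0.12451776524789059
```

```bash
for k in 1 2; do python3 -m inch '[[[0,0,0,0,0,-0.02],[0,0,0,0,0,-0.04],[0,0,0,0,0,-0.06],[0,0,0,0,0,-0.06]]]'|grep -E "eef|contact|rot"
python3 -c "
from rig import r
s=r.sense();print(s['wrist_torque'],s['qpos'][5])"; done
```

```text
eef_pos: [554.8, 117.3, 38.5]
tcp_rot: [3.14, 0.001, 1.839]
contact_force: [2.1, -6.2, -1.1]
[-1.30567583 -0.39799717 -0.02671019] -0.062026530362734277
eef_pos: [554.8, 117.3, 38.6]
tcp_rot: [3.14, 0.001, 2.028]
contact_force: [1.5, -6.9, -1.4]
[-1.2573572  -0.38857298 -0.0252092 ] -0.25052064617463765
```

Turning freely with almost no torque. Completing the quarter turn.

```bash
for k in 1 2 3 4; do python3 -m inch '[[[0,0,0,0,0,-0.03],[0,0,0,0,0,-0.06],[0,0,0,0,0,-0.08],[0,0,0,0,0,-0.08]]]'|grep -E "eef|contact|rot"
python3 -c "
from rig import r
s=r.sense();print(s['wrist_torque'])"; done
```

```text
eef_pos: [554.8, 117.3, 38.5]
tcp_rot: [3.141, 0.001, 2.279]
contact_force: [1.6, -5.7, -1.5]
[-1.23667804 -0.4064914   0.00557399]
eef_pos: [553.5, 117.2, 38.3]
tcp_rot: [-3.141, -0.001, 2.531]
contact_force: [-1.5, -4.8, -0.8]
[-1.10526196  0.23466786 -0.02683518]
eef_pos: [553.9, 117.3, 38.3]
tcp_rot: [-3.141, -0.0, 2.782]
contact_force: [0.5, -5.6, -1.9]
[-1.12355122 -0.01509303  0.01426085]
eef_pos: [554.4, 117.3, 38.4]
tcp_rot: [-3.142, 0.001, 3.033]
contact_force: [2.2, -5.1, -2.1]
[-1.06782037 -0.2605508   0.0184173 ]
```

```bash
for k in 1 2 3; do python3 -m inch '[[[0,-0.005,0,0,0,0],[0,-0.01,0,0,0,0],[0,-0.01,0,0,0,0]]]'|grep -E "eef|contact"; done
python3 - <<'E'
from h import *
im=r.grab_frame("side")[:,:,::-1]
cv2.imwrite("pics/m6.png",cv2.resize(im[195:310,250:370],None,fx=5,fy=5,interpolation=cv2.INTER_CUBIC))
E
```

```text
eef_pos: [554.1, 115.3, 38.4]
contact_force: [1.8, -5.4, -2.4]
eef_pos: [553.8, 113.4, 38.4]
contact_force: [1.2, -5.0, -3.9]
eef_pos: [553.4, 111.4, 38.4]
contact_force: [1.3, -4.5, -2.7]
```

View pics/m6.png

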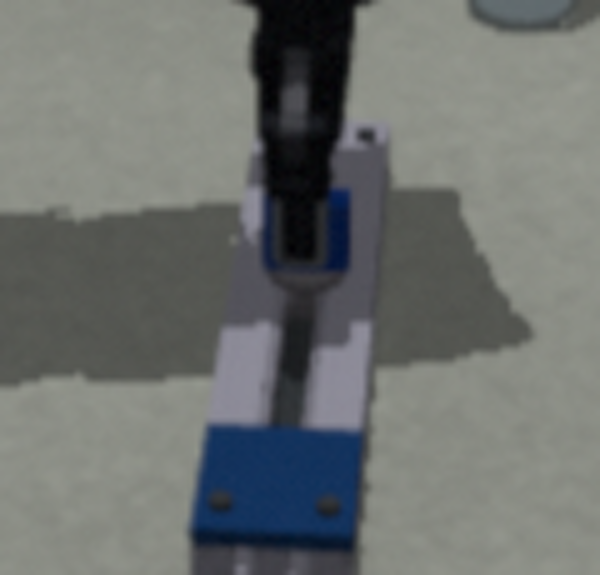

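The wings now stand crosswise over the slot and the plunger is following the stud back. I'll ease back a bit further until it seats.

```bash
python3 -m inch '[[[0,-0.005,0,0,0,0],[0,-0.008,0,0,0,0],[0,-0.008,0,0,0,0]]]'|grep -E "eef|contact"
python3 -m inch '[[[0,-0.002,0.001,0,0,0],[0,-0.003,0.0015,0,0,0],[0,-0.003,0.0015,0,0,0]]]'|grep -E "eef|contact"
```

```text
eef_pos: [553.1, 109.9, 38.4]
contact_force: [0.3, -3.2, -1.9]
eef_pos: [553.0, 109.3, 38.1]
contact_force: [0.2, -3.1, 0.4]
```

```bash
python3 -m inch '[[[0,0,0,0,0,0],[0,0,0,0,0,0],[0,0,0,0,0,0],[0,0,0,0,0,0],[0,0,0,0,0,0],[0,0,0,0,0,0]]]' 0
python3 -m inch '[[[0,0,-0.05,0,0,0],[0,0,-0.15,0,0,0],[0,0,-0.3,0,0,0],[0,0,-0.5,0,0,0],[0,0,-0.7,0,0,0],[0,0,-0.7,0,0,0],[0,0,-0.7,0,0,0]]]'
python3 - <<'E'
from h import *
im=r.grab_frame("side")[:,:,::-1]
a=cv2.resize(im[195:310,250:370],None,fx=3.3,fy=3.3,interpolation=cv2.INTER_CUBIC); b=cv2.resize(im[60:480,150:550],(380,a.shape[0]))
cv2.imwrite("pics/m7.png",np.hstack([a,b]))
E
```

```text
clock: 20.17
eef_pos: [553.1, 109.5, 38.1]
tcp_rot: [3.141, 0.0, 3.029]
contact_force: [1.1, -0.1, -0.1]
opening: 0.499
grasp_force: 0.0
clock: 20.75
eef_pos: [554.8, 109.7, 181.5]
tcp_rot: [3.14, 0.006, 3.029]
contact_force: [-1.1, -0.1, -0.1]
opening: 0.5
grasp_force: 0.0
```

View pics/m7.png

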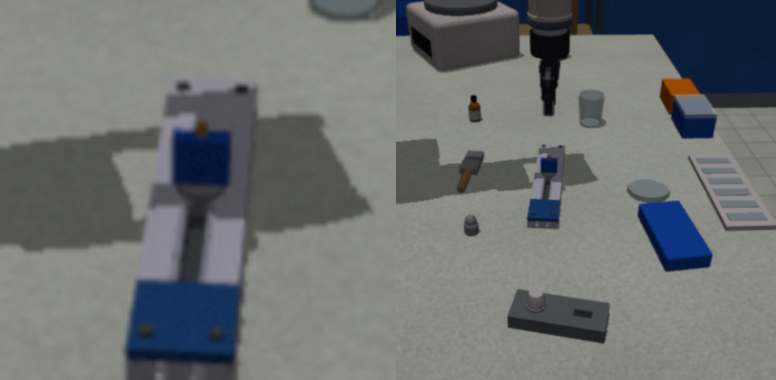

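The stud stands upright and crosswise in the rail at crop (202,155). The arm is clear and everything else is in place, so I'm handing the job in.

```bash
python3 -c "
from rig import r
print(r.sign_off())"
```

```text
the job is handed in; nothing more can be done
None
```

The blue-winged stud is standing upright in the rail, turned crosswise after reaching the plunger's stop, with contact force readings of about 10 N at most; I let go, cleared the arm and handed the job in at about 21 s, with the other things where they were.

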